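Call out a finished order at the ice-cream stall

TASK

An order is ready at the ice-cream stall: ring the service bell with a light press on its plunger and let it come up again. Then show the customer which tub is theirs, the smallest of the three on the wooden board: point at it, holding your fingertips a few centimetres above the middle of its lid for two seconds, and after that point in the same way, for two seconds, at the spoons in the steel beaker. Leave the tubs, spoons, bottle and jar untouched, point at neither of the other tubs, and finish with your hand drawn back at least 15 cm from everything you rang or pointed at.

Things in the scene. Friction and masses are not known exactly. Their poses are not given: they have to be found in the camera images.
- bell_plunger (a joint): travel of the service bell's plunger in m: 0 is up, it goes straight down to a stop at 0.006 (fully pressed); from 0.004 the bell rings. A spring brings it back up by itself; it takes 1.2 N to start it and about 5 N to hold it fully down.
- bell_top (a point): centre of the top face of the bell's plunger, a 16 mm wide, 6 mm thick steel button on a thin stem. 64 mm above the counter when up; z up. The plunger stands in the middle of a round steel dome bell, 85 mm wide, with its crown (a small collar) 50 mm above the counter, on a black base; the bell is fixed to the counter, on the robot's side of the board, left or right.
- board: wooden pick-up board fixed flat on the counter: 360 mm long (its own y), 130 mm deep (its own x), 14 mm thick. Origin in the middle of its underside, z up. Three closed kraft-paper tubs with white lids stand on it in a row, loose, at about -120, 0 and 120 mm along its y; which tub stands where varies.
- small_tub: the customer's order, the smallest tub: 60 mm tall, 76 mm wide at the lid, loose. Origin in the middle of its underside, z up.
- small_tub_lid (a point): centre of the flat top of the smallest tub's lid, 60 mm above the tub's underside; z up. Pointing at it: fingertips about 10 to 50 mm above this point, and the tips' midpoint within 20 mm of it sideways.
- medium_tub: the middle tub, somebody else's order: 85 mm tall, 92 mm wide at the lid, loose. Origin in the middle of its underside, z up.
- medium_tub_lid (a point): centre of the flat top of the middle tub's lid, 85 mm above its underside; z up. Coming with the fingertips within about 30 mm above it counts as pointing at it.
- large_tub: the largest tub, somebody else's order: 115 mm tall, 98 mm wide at the lid, loose. Origin in the middle of its underside, z up.
- large_tub_lid (a point): centre of the flat top of the largest tub's lid, 115 mm above its underside; z up. Coming with the fingertips within about 30 mm above it counts as pointing at it.
- spoons: open steel beaker, 80 mm wide and 100 mm tall, full of wooden spoons standing bowl up and fanned out to about 65 mm across; loose, on the robot's side of the board, on the other side from the bell. Origin in the middle of the beaker's underside, z up.
- spoons_top (a point): point on the beaker's axis at the height of the tallest spoon, 158 mm above the counter; z up. Pointing at the spoons: fingertips about 10 to 50 mm above this point, and the tips' midpoint within 20 mm of it sideways.
- milk_bottle: white bottle with a blue cap, 72 mm wide, 215 mm tall, loose, on the left. Origin in the middle of its underside. To be left alone.
- spread_jar: brown jar with a white lid, 84 mm wide, 102 mm tall, loose, on the right. Origin in the middle of its underside. To be left alone.
Not all that is in view belongs to the job. What is shaped like the medium_tub but blue, green or orange is not meant.

How it is judged:
By the outcome, as a careful person would: the job done as asked, in the order asked, and still so for the second after the job is handed in, with the robot touching nothing.
It also fails if it takes over 58 s, if anything falls off the work surface, if the arm or the gripper's body presses on something with over 40 N, if the wrist force passes 120 N, or if a joint passes its speed limit or range.

ROBOT

A 6-joint arm with a two-finger parallel gripper is mounted at the origin on the work surface. World frame = base frame: x ahead of the robot, y to its left, z up, the work surface at z = 0. Lengths are in m, angles in rad, forces in N, time in s.
With the tool pointing down it reaches from about 0.375 to 0.925 m from the base axis. Payload 5.7 kg.
Tool frame: the origin (TCP) lies at the very end of the fingers, on their centre line; the grasp point (between the pads) lies 19 mm behind it; z points along the fingers, y is the line along which they close (so a half turn about z gives the same grasp; the last joint's range is limited). The gripper opens to 88 mm and grips with 3 to 60 N. Pads are 20 mm wide; open, the fingers measure 115 mm over their backs; the gripper's body (75 mm by 178 mm) begins 61 mm behind the grasp point.
Start: joints at [1.1, 0.359, 1.51, -0, 1.272, -0.115], TCP at [0.209, 0.562, 0.223] pointing down, gripper open.
Joint ranges: [-2.97, 2.97], [-1.01, 2.36], [0.21, 2.38], [-0.96, 4.11], [0.2, 2.71], [-2.98, 2.98]. Speed limits (rad/s): [2.39, 2.39, 3.14, 3.14, 3.14, 3.14].

INTERFACE

Orientations are given as a 3x3 rotation matrix whose columns are the frame's x, y, z axes.
In Python, from cell import arm gives the robot as it stands.
- The arm moves only by the shell command python3 -m jog 'ROWS'. ROWS is JSON, a list of rows, each a list of 5 numbers: the opening, from 0 (shut) to 1 (fully open), then the shift along the world's x, y, z in cm, then the turn about the world's z in degrees. In form: [[grip, x, y, z, spin], ...]. A call has 1 to 10 rows; each row shifts and turns the commanded pose from where the row before left it; what a row does not reach is not made up. A row lasts 1/12 s, in which the tool goes at most 41.7 mm and 7.16 degrees, less where a joint would pass 70% of its speed; a pose out of reach is approached as far as the arm can. A call with a gripper value outside its range is refused whole. The fingers move at their own pace and stop on an object; the grip force is fixed at half the most. Time passes only in rows, so rows that do not move let the fingers close. It gives the time, the measured TCP pose, the force, the opening and the grip force at its end, in the units of the state.
- arm.observe(): the state, without advancing time (a new reading comes with each control period).
- arm.read_camera(name): name is "side" or "top" or "wrist"; returns the picture (384x512x3 uint8, red, green, blue); there is no depth.
- arm.camera_params(name): a dict with "intrinsics" (3x3 intrinsics, pixels), "R" (3x3) and "t" (3): a world point X has camera coordinates R X + t. Camera axes: x right, y down, z forward; pixel columns grow to the right and rows downward; lengths in m; the calibration is good to about 2 mm. A picture is of the moment at which its call begins: read the wrist's pose just before it. camera_params takes no time and is no camera call; for the wrist camera it gives the pose at the moment of the call.
- arm.job_done(): hands the job in; it is judged then, once.
The state is a dict: "time": time; "joints": joint angles; "joint_velocities": joint speeds; "joint_torque": joint torques, N m; "eef_pos": TCP position; "eef_rot": TCP orientation; "ft_force": force on the tool from outside, world axes, zero at the start; "torque": the same for the moment, N m; "width": finger opening in m; "grasp_force": force on a finger pad.
Only numpy, scipy, OpenCV 4.12 (cv2) and the standard library are available. Lean on these libraries where they do the work, as an engineer would, in place of code of your own. Each camera call takes 0.05 s, during which the arm holds its last target. There are 200 camera calls.

## Working session

There is one attempt and no reset: what is moved stays moved. The work goes in short steps, Python scripts to look and compute and a shell command to move; the robot and the scene stay as the last step left them, time stands still between calls to the robot, and variables do not carry over. Pictures are saved under pics/ and viewed, at most 10 in all, crops included, and the job is handed in when it is done.

```bash
mkdir -p pics
cat > h.py <<'E'
import numpy as np,cv2
from cell import arm
def P(n): p=arm.camera_params(n); return [np.array(p[k]) for k in("intrinsics","R","t")]
def ray(n,u,v,z,p=None):
    K,R,t=p or P(n); c=-R.T@t; d=R.T@np.linalg.inv(K)@[u,v,1]; return c+d*(z-c[2])/d[2]
def proj(n,X,p=None):
    K,R,t=p or P(n); q=K@(R@np.array(X)+t); return q[:2]/q[2]
E
python3 - <<'E'
from h import *
for n in("top","side"):
    im=arm.read_camera(n); np.save(n,im); cv2.imwrite(f"pics/{n}0.png",cv2.resize(im[:,:,::-1],(768,576)))
    K,R,t=P(n); print(n,-R.T@t,R[2])
s=arm.observe();print(s["time"],s["eef_pos"],s["eef_rot"])
E
```

```text
top [0.35070958 0.01954552 1.56462423] [ 0.17810435 -0.00235869 -0.98400878]
side [ 0.03697416 -0.7259137   0.76921931] [ 0.50881505  0.64881444 -0.5658154 ]
0.1 [0.20874797 0.56185922 0.2218898 ] [[-9.37355196e-01  3.48374337e-01 -7.46564654e-04]
 [ 3.48375091e-01  9.37354026e-01 -1.49227430e-03]
 [ 1.79925314e-04 -1.65887560e-03 -9.99998608e-01]]
```

View pics/top0.png

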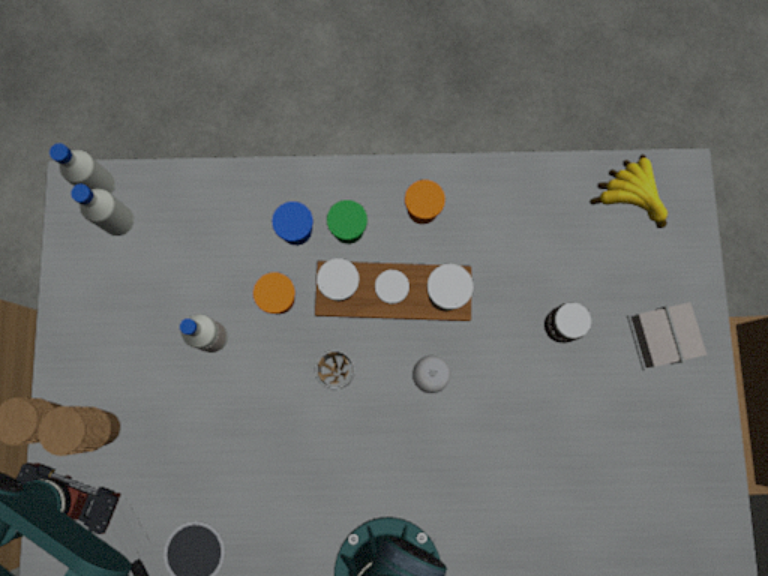

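View pics/side0.png

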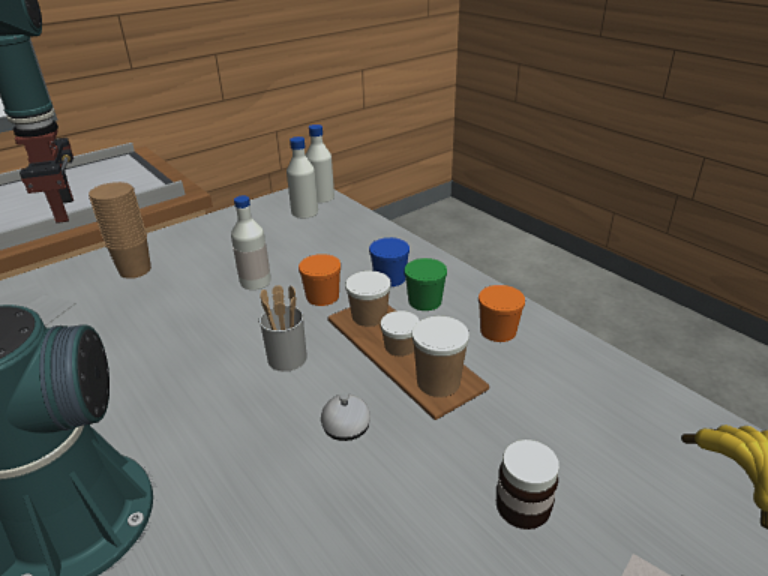

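Top view (768x576 px): the three white-lidded tubs on the board are medium (338,279), small (392,287) and large (450,287). The bell is at (431,373) and the spoons at (335,370). The side view agrees: small lid (400,325), bell button (344,400), beaker (285,340).

Could be mistaken for the small tub: medium (338,279), large (450,287), the jar lid (572,321), and the coloured tubs at (293,222), (347,220), (425,200) and (274,293). I choose (392,287), the smallest one standing on the board.

Run:
```python
from h import *
im=np.load("top.npy"); hsv=cv2.cvtColor(im,cv2.COLOR_RGB2HSV)
m=((hsv[...,2]>165)&(hsv[...,1]<40)).astype(np.uint8)
n,l,st,c=cv2.connectedComponentsWithStats(m)
for i in range(1,n):
    if st[i,4]>60:
        u,v=c[i]; print(st[i],c[i],[ray("top",u,v,z).round(3)[:2] for z in(.064,.074,.099,.129)], "diam px",np.sqrt(st[i,4]*4/np.pi))
top=im[160:280,190:340]; sd=np.load("side.npy")[170:310,160:340]
a=cv2.resize(top,(750,600),interpolation=cv2.INTER_CUBIC); b=cv2.resize(sd,(720,560),interpolation=cv2.INTER_CUBIC)
cv2.imwrite("pics/tc.png",a[:,:,::-1]);cv2.imwrite("pics/sc.png",b[:,:,::-1])
```

```text
[212 173  27  26 540] [224.84074074 185.53703704] [array([0.639, 0.1  ]), array([0.637, 0.1  ]), array([0.632, 0.098]), array([0.626, 0.097])] diam px 26.221162334209897
[286 176  29  29 648] [299.77006173 190.40123457] [array([ 0.617, -0.151]), array([ 0.616, -0.149]), array([ 0.611, -0.147]), array([ 0.606, -0.143])] diam px 28.723844188903154
[251 180  21  21 351] [260.95441595 190.43019943] [array([ 0.62 , -0.021]), array([ 0.618, -0.02 ]), array([ 0.613, -0.02 ]), array([ 0.608, -0.019])] diam px 21.14017691983778
[371 203  23  22 386] [381.80051813 213.08549223] [array([ 0.536, -0.42 ]), array([ 0.535, -0.417]), array([ 0.532, -0.409]), array([ 0.528, -0.401])] diam px 22.16913314200113
```

View pics/tc.png

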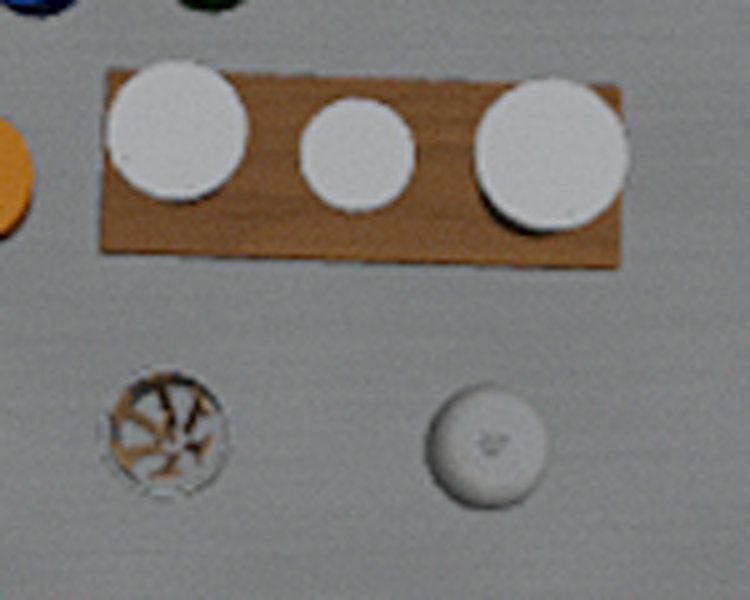

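View pics/sc.png

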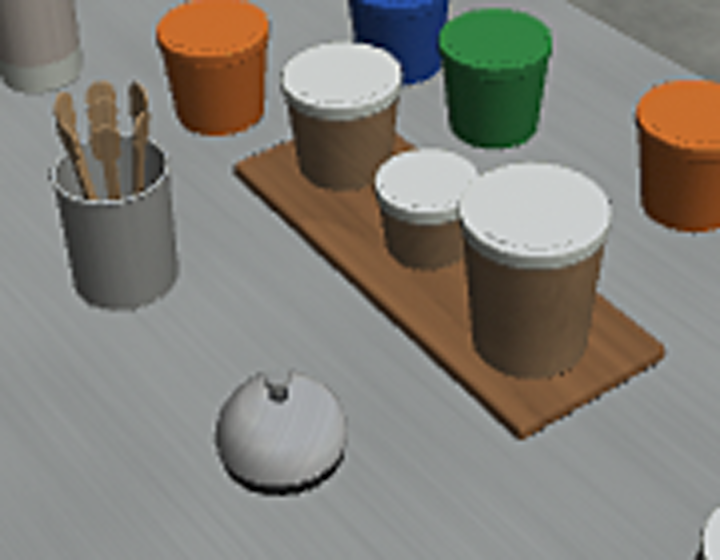

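The crops confirm it: the small tub stands between the other two, at (357,154) in the top crop. The bell button is at (493,443) in the top crop and (278,376) in the side crop. The beaker rim is centred at (167,434).

```bash
python3 - <<'E'
from h import *
print("bell top",ray("top",190+493/5,160+443/5,.064),"side",ray("side",160+279/4,170+376/4,.064))
print("spoons top",ray("top",190+167/5,160+434/5,.1),"side rim",ray("side",160+110/4,170+168/4,.1))
print("small side",ray("side",160+427/4,170+180/4,.074))
E
python3 -m jog '[[0,0,0,1,0]]'
```

```text
bell top [ 0.42469703 -0.10670224  0.064     ] side [ 0.42249606 -0.11165851  0.064     ]
spoons top [0.43243685 0.10449317 0.1       ] side rim [0.43088594 0.09964836 0.1       ]
small side [ 0.61241682 -0.02769462  0.074     ]
time: 0.18
eef_pos: [0.2082, 0.5608, 0.2305]
eef_rot: [[-0.937, 0.348, -0.002], [0.348, 0.937, -0.004], [0.001, -0.005, -1.0]]
ft_force: [-0.1, -0.4, 0.2]
width: 0.0842
grasp_force: 0.0
```

```bash
python3 -m jog '[[0,0,0,3,0],[0,0,0,3,0],[0,1.5,-3.5,0,0],[0,1.5,-3.5,0,0],[0,1.5,-3.5,0,0],[0,1.5,-3.5,0,0],[0,1.5,-3.5,0,0],[0,1.5,-3.5,0,0],[0,1.5,-3.5,0,0],[0,1.5,-3.5,0,0]]'; python3 -m jog '[[0,1.5,-3.5,0,0],[0,1.5,-3.5,0,0],[0,1.5,-3.5,0,0],[0,1.5,-3.5,0,0],[0,1,-3.5,0,0],[0,1,-3.5,0,0],[0,1,-3.5,0,0],[0,0,-3.5,0,0],[0,0,-3.5,0,0],[0,0,0,0,0]]'
```

```text
time: 1.02
eef_pos: [0.3293, 0.2808, 0.2934]
eef_rot: [[-0.938, 0.348, 0.001], [0.348, 0.938, 0.0], [-0.001, 0.001, -1.0]]
ft_force: [0.9, 0.5, 0.1]
width: 0.0181
grasp_force: 0.0
time: 1.85
eef_pos: [0.4195, -0.0381, 0.2934]
eef_rot: [[-0.936, 0.353, 0.001], [0.353, 0.936, -0.003], [-0.002, -0.003, -1.0]]
ft_force: [0.0, 0.9, -0.1]
width: 0.0007
grasp_force: 0.0
```

```bash
python3 -m jog '[[0,0.4,-3.5,-4,0],[0,0,-3.5,-4,0],[0,0,0,-4,0],[0,0,0,0,0],[0,0,0,0,0]]'
python3 - <<'E'
from h import *
p=P("wrist"); s=arm.observe(); im=arm.read_camera("wrist"); cv2.imwrite("pics/w1.png",im[:,:,::-1])
print(s["eef_pos"],proj("wrist",[.4235,-.109,.064],p),proj("wrist",s["eef_pos"],p))
import pickle; pickle.dump(p,open("w1.p","wb"))
E
```

```text
time: 2.27
eef_pos: [0.4205, -0.0864, 0.1893]
eef_rot: [[-0.937, 0.349, -0.005], [0.349, 0.937, 0.002], [0.005, 0.0, -1.0]]
ft_force: [-0.3, -0.2, 0.6]
width: 0.0006
grasp_force: 0.0
[ 0.42045976 -0.08644472  0.18927386] [238.16025348 195.26917357] [256.05621362 236.73751334]
```

View pics/w1.png

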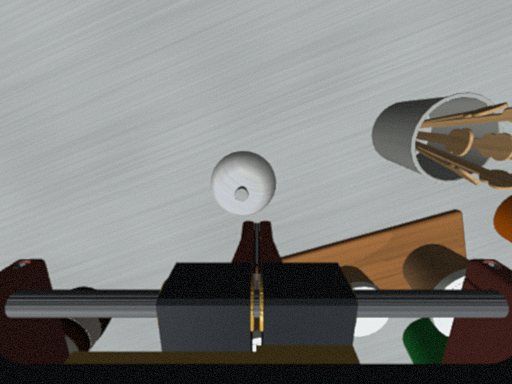

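The wrist view shows the bell button at (241,194), within 3 px of where I predicted it. The beaker rim is centred near (459,137).

Run:
```python
from h import *
import pickle; p=pickle.load(open("w1.p","rb"))
print(ray("",241.5,194,.064,p),ray("",459,137,.1,p),arm.observe()["eef_pos"])
```

```text
[ 0.42342235 -0.10493599  0.064     ] [0.43259732 0.109417   0.1       ] [ 0.42215033 -0.08679657  0.19082064]
```

```bash
python3 -m jog '[[0,0.1,-2,-2,0],[0,0,0,-3,0],[0,0,0,-3,0],[0,0,0,-2,0],[0,0,0,0,0],[0,0,0,0,0]]'; python3 -m jog '[[0,0,0,-1,0],[0,0,0,-0.5,0],[0,0,0,-0.3,0],[0,0,0,0,0]]'
```

```text
time: 2.82
eef_pos: [0.4244, -0.1071, 0.0914]
eef_rot: [[-0.938, 0.347, 0.001], [0.347, 0.938, -0.0], [-0.001, -0.0, -1.0]]
ft_force: [0.5, -0.2, 0.1]
width: 0.0001
grasp_force: 0.0
time: 3.15
eef_pos: [0.424, -0.1075, 0.0729]
eef_rot: [[-0.938, 0.348, 0.001], [0.348, 0.938, -0.001], [-0.002, -0.0, -1.0]]
ft_force: [-0.0, -0.4, -0.8]
width: 0.0004
grasp_force: 0.0
```

```bash
python3 -m jog '[[0,0,0,-0.5,0],[0,0,0,-0.3,0],[0,0,0,0,0],[0,0,0,0,0]]';python3 -m jog '[[0,0,0,-0.2,0],[0,0,0,-0.2,0],[0,0,0,0,0],[0,0,0,0,0]]'
```

```text
time: 3.48
eef_pos: [0.4235, -0.1076, 0.0641]
eef_rot: [[-0.937, 0.349, 0.001], [0.349, 0.937, -0.0], [-0.001, -0.0, -1.0]]
ft_force: [0.7, -0.4, 1.8]
width: 0.0004
grasp_force: 0.8
time: 3.82
eef_pos: [0.4235, -0.1076, 0.0601]
eef_rot: [[-0.937, 0.348, 0.001], [0.348, 0.937, -0.0], [-0.001, -0.0, -1.0]]
ft_force: [2.1, 0.4, 4.0]
width: 0.0007
grasp_force: 2.0
```

```bash
python3 -m jog '[[0,0,0,-0.1,0],[0,0,0,-0.05,0],[0,0,0,0,0],[0,0,0,0,0]]'
```

```text
time: 4.15
eef_pos: [0.4235, -0.1076, 0.0588]
eef_rot: [[-0.937, 0.348, 0.001], [0.348, 0.937, -0.0], [-0.001, -0.0, -1.0]]
ft_force: [1.6, 0.9, 6.9]
width: 0.0009
grasp_force: 3.4
```

```bash
python3 -m jog '[[0,0,0,0.5,0],[0,0,0,1.5,0],[0,0,0,4,0],[0,0,0,4,0],[0,0,0,4,0],[0,0,2.8,1,0],[0,0,2.8,1,0],[0,0,2.8,0,0],[0,3.2,0,0,0],[0,3.2,0,0,0]]';python3 -m jog '[[0,3.2,0,0,0],[0,3.2,0,0,0],[0,3.2,0,0,0],[0,3.2,0,0,0],[0,0,0,0,0],[0,0,0,0,0],[0,0,0,0,0]]'
python3 - <<'E'
from h import *
print(arm.observe()["eef_pos"])
for n in("top","side"): np.save(n+"1",arm.read_camera(n))
cv2.imwrite("pics/c1.png",np.hstack([cv2.resize(np.load("top1.npy")[150:290,190:340],(400,373)),cv2.resize(np.load("side1.npy")[130:310,160:353],(400,373))])[:,:,::-1])
E
```

```text
time: 4.98
eef_pos: [0.4851, -0.0216, 0.2185]
eef_rot: [[-0.938, 0.346, -0.003], [0.346, 0.938, 0.0], [0.002, -0.001, -1.0]]
ft_force: [1.2, -0.2, -0.3]
width: 0.0006
grasp_force: 0.0
time: 5.57
eef_pos: [0.6133, -0.0232, 0.2175]
eef_rot: [[-0.937, 0.348, -0.004], [0.348, 0.937, 0.0], [0.003, -0.001, -1.0]]
ft_force: [-0.6, -0.2, -0.4]
width: 0.0003
grasp_force: 0.0
[ 0.61329241 -0.0232237   0.21752843]
```

View pics/c1.png

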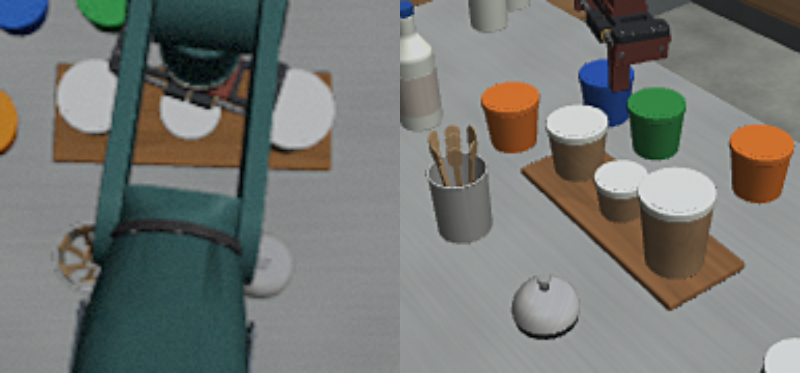

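The hand is above the small tub, everything else stands undisturbed, and the bell plunger is up. I'll descend to 3 cm above the lid and hold.

```bash
python3 -m jog '[[0,0.2,0,-3,0],[0,0,0,-3,0],[0,0,0,-3,0],[0,0,0,-2,0],[0,0,0,0,0],[0,0,0,0,0]]'; for i in 1 2 3; do python3 -m jog '[[0,0,0,0,0],[0,0,0,0,0],[0,0,0,0,0],[0,0,0,0,0],[0,0,0,0,0],[0,0,0,0,0],[0,0,0,0,0],[0,0,0,0,0],[0,0,0,0,0],[0,0,0,0,0]]' | head -2; done
```

```text
time: 6.17
eef_pos: [0.6153, -0.0233, 0.1081]
eef_rot: [[-0.937, 0.349, -0.003], [0.349, 0.937, 0.0], [0.003, -0.001, -1.0]]
ft_force: [-0.2, 0.1, 0.4]
width: 0.0006
grasp_force: 0.0
time: 7.0
eef_pos: [0.6171, -0.0234, 0.1084]
time: 7.83
eef_pos: [0.6171, -0.0234, 0.1085]
time: 8.67
eef_pos: [0.6172, -0.0234, 0.1085]
```

```bash
python3 -m jog '[[0,0,0,3.5,0],[0,0,0,3.5,0],[0,0,0,3.5,0],[0,0,0,3.5,0],[0,-3.1,0,0,0],[0,-3.1,0,0,0],[0,-3.1,0,0,0],[0,-3.1,0,0,0],[0,-3.1,0,0,0],[0,-3.0,0,0,0]]'; python3 -m jog '[[0,0,3.2,0,0],[0,0,3.2,0,0],[0,0,3.2,0,0],[0,0,3.2,0,0],[0,0,0,0,0],[0,0,0,0,0],[0,0,0,0,0]]'
```

```text
time: 9.5
eef_pos: [0.4303, -0.0233, 0.2484]
eef_rot: [[-0.937, 0.348, -0.0], [0.348, 0.937, -0.0], [0.0, -0.0, -1.0]]
ft_force: [-0.7, -0.9, 0.2]
width: 0.0001
grasp_force: 0.0
time: 10.08
eef_pos: [0.432, 0.1042, 0.2485]
eef_rot: [[-0.938, 0.347, -0.0], [0.347, 0.938, -0.001], [-0.0, -0.001, -1.0]]
ft_force: [-0.5, 0.2, -0.5]
width: 0.0005
grasp_force: 0.0
```

```bash
python3 -m jog '[[0,0,0,-3,0],[0,0,0,-2.8,0],[0,0,0,0,0],[0,0,0,0,0],[0,0,0,0,0]]'; for i in 1 2 3; do python3 -m jog '[[0,0,0,0,0],[0,0,0,0,0],[0,0,0,0,0],[0,0,0,0,0],[0,0,0,0,0],[0,0,0,0,0],[0,0,0,0,0],[0,0,0,0,0],[0,0,0,0,0],[0,0,0,0,0]]' | head -2; done
python3 - <<'E'
from h import *
sd=arm.read_camera("side")[100:310,130:353]
cv2.imwrite("pics/c2.png",cv2.resize(sd,(637,600))[:,:,::-1])
E
```

```text
time: 10.5
eef_pos: [0.4328, 0.1038, 0.1914]
eef_rot: [[-0.937, 0.35, 0.001], [0.35, 0.937, -0.0], [-0.001, -0.0, -1.0]]
ft_force: [0.3, -0.5, 0.8]
width: 0.0007
grasp_force: 0.0
time: 11.33
eef_pos: [0.4321, 0.1046, 0.1904]
time: 12.17
eef_pos: [0.4321, 0.1046, 0.1905]
time: 13.0
eef_pos: [0.4321, 0.1046, 0.1905]
```

View pics/c2.png

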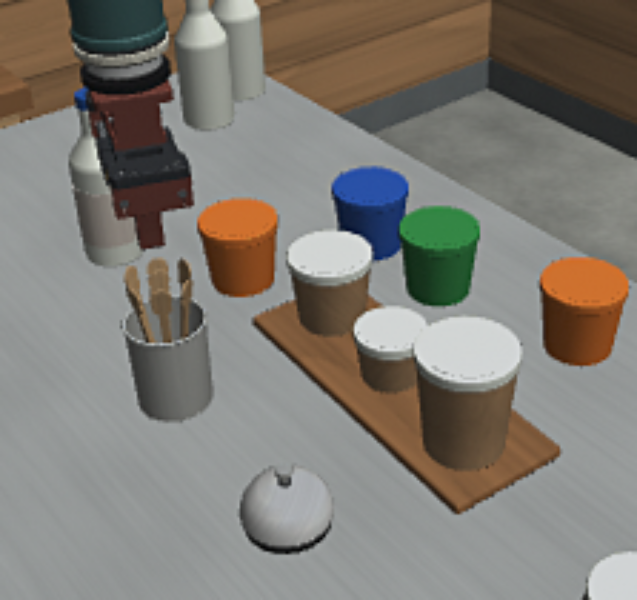

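The closed fingertips are at (152,247), just above the spoons and on the beaker's axis. Everything else is upright and untouched. I'll retreat up and to the left, the way I came.

```bash
python3 -m jog '[[0,0,0,3.5,0],[0,0,0,3.5,0],[0,0,0,3.5,0],[0,-1.5,3.5,0,0],[0,-1.5,3.5,0,0],[0,-1.5,3.5,0,0],[0,-1.5,3.5,0,0],[0,-1.5,3.5,0,0],[0,-1.5,3.5,0,0],[0,-1.5,3.5,0,0]]'; python3 -m jog '[[0,-1,3,0,0],[0,0,2,0,0],[0,0,0,0,0],[0,0,0,0,0],[0,0,0,0,0],[0,0,0,0,0],[0,0,0,0,0],[0,0,0,0,0]]'; python3 -c "
from cell import arm
print(arm.job_done())"
```

```text
time: 13.88
eef_pos: [0.326, 0.3511, 0.2956]
eef_rot: [[-0.937, 0.348, 0.0], [0.348, 0.937, 0.0], [-0.0, 0.0, -1.0]]
ft_force: [1.1, 0.6, 0.0]
width: 0.0004
grasp_force: 0.0
time: 14.55
eef_pos: [0.3174, 0.3987, 0.2956]
eef_rot: [[-0.937, 0.35, 0.0], [0.35, 0.937, -0.0], [-0.0, -0.0, -1.0]]
ft_force: [-0.2, 0.6, 0.0]
width: 0.0001
grasp_force: 0.0
the job is handed in; nothing more can be done
None
```

I pressed the bell lightly to its stop (about 7 N) and let it come back up, pointed at the smallest tub and then the spoons for about 2.5 s each, drew the hand back about 30 cm, and handed the job in at about 15 s; no verdict was returned.

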